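# Lay a pressure transmitter on its back against the bench stop

### The arm

A 6-joint arm with a two-finger parallel gripper is mounted at the origin on the work surface. World frame = base frame: x ahead of the robot, y to its left, z up, the work surface at z = 0. Lengths are in m, angles in rad, forces in N, time in s.
With the tool pointing down it reaches from about 0.4 to 0.825 m from the base axis. Payload 7 kg.
Tool frame: the origin (TCP) lies on the centre line of the jaws, within the pads' length; the fingertips stand 25 mm ahead of it and the grasp point (between the pads) lies 6 mm ahead of it; z points along the fingers, y is the line along which they close (so a half turn about z gives the same grasp; the last joint's range is limited). The gripper opens to 88 mm and grips with 3 to 60 N. Pads are 19 mm wide; open, the fingers measure 130 mm over their backs; the gripper's body (78 mm by 193 mm) begins 47 mm behind the grasp point.
Start: joints at [1.584, 0.359, 0.012, 0, -1.224, -0.288], TCP at [0.183, 0.65, 0.252] pointing down, gripper open.
Joint ranges: [-3.07, 3.07], [-1.43, 2.12], [-1.02, 1.25], [-3.03, 1.67], [-3.05, -0], [-3.03, 3.03]. Speed limits (rad/s): [2.39, 2.39, 3.01, 3.14, 3.14, 3.14].

### API

Orientations are given as [roll, pitch, yaw] about the fixed x, y, z axes, in that order (R = Rz(yaw) Ry(pitch) Rx(roll)).
In Python, from workcell import manip, viewer, look_for, cut_out, landmark_of gives the robot as it stands. The module is installed in compiled form; this text tells all that it offers.
- The arm moves only by the tool arm_command, never from a script. Its argument "rows" is a list of rows, each a list of 3 entries, a list of its own where there are three numbers: the shift along the tool's x, y, z in m, then the turn, a rotation vector about the tool's x, y, z in degrees, then the opening in per cent of the stroke, from 0 (shut) to 100 (fully open). A call has 1 to 5 rows; each row shifts and turns the commanded pose from where the row before left it, along the tool's axes as they then stand; what a row does not reach is not made up. A row lasts 1/8 s, in which the tool goes at most 62.5 mm and 10.7 degrees, less where a joint would pass 70% of its speed; a pose out of reach is approached as far as the arm can. A call with a gripper value outside its range is refused whole. The fingers move at their own pace and stop on an object; "squeeze" is the grip in N (left out, the last holds). Time passes only in rows, so rows that do not move let the fingers close. It gives the time, the measured TCP pose, the force, the opening and the grip force at its end, in the units of the state.
- manip.get_state(): the state, without advancing time (a new reading comes with each control period).
- viewer.capture(name): name is "scene" or "top" or "wrist"; returns a dict with "color" (480x640x3 uint8, red, green, blue), "z_map" (480x640 float32, m along the optical axis (not along the pixel's ray), 0 where there is no reading), "mtx" (3x3 intrinsics, pixels), "camera_from_world" (4x4, takes a point from world to camera coordinates). Camera axes: x right, y up, looking along -z (the intrinsics and any distortion apply to the point x, -y, -z); pixel columns grow to the right and rows downward; lengths in m; the calibration is good to about 2 mm. A picture is of the moment at which its call begins.
- manip.close_job(): hands the job in; it is judged then, once.
Trained networks look in the newest picture that a camera, given by its name, has taken for a name from the list of things; names that differ only in an ending like _2 or _b are one class to them, and where a whole thing is asked for, a point or a joint stands for the part that bears it (a point fixed in the world has none). Each returns a list of dicts, best first, with "p" (0 to 1); they miss things now and then, are a little off and sometimes report something else, mostly with a low value. They report only what shows in the picture. A call takes as long as a camera call. They do not tell look-alikes from the thing itself.
- look_for(name, camera): "rect" ([left, top, right, bottom] in pixels, round what is visible of it).
- cut_out(name, camera): "mask" (480x640 bool, what is visible of it) and "rect" ([left, top, right, bottom] in pixels, round what is visible of it).
- landmark_of(name, camera): "at" ([column, row] in pixels: a listed point, or the origin of a listed thing).
The state is a dict: "t": time; "joint_positions": joint angles; "dq": joint speeds; "joint_efforts": joint torques, N m; "eef_pos": TCP position; "eef_rot": TCP orientation; "wrist_force": force on the tool from outside, world axes, zero at the start; "wrist_torque": the same for the moment, N m; "gripper_width": opening from 0.0 (shut) to 1.0 (fully open); "finger_force": force on a finger pad.
Only numpy, scipy, OpenCV 4.12 (cv2) and the standard library are available. Lean on these libraries where they do the work, as an engineer would, in place of code of your own. Each camera call takes 0.05 s, during which the arm holds its last target. There are 200 camera calls.

### The job

Get the standing pressure transmitter ready for its cover screws: without gripping or lifting it, tip it over away from the red-faced bench stop with the fingertips and ease it down gently onto its back, never letting it fall. Then push it along the mat until its foot is squarely up against the stop, front cover facing up. Leave everything else where it is.

Things in the scene. Friction and masses are not known exactly. Their poses are not given: they have to be found in the camera images.
- transmitter: Loose transmitter, 0.72 to 0.94 kg, upright on the mat, front cover towards the stop. Origin: centre of its underside; z up along it, x out of its flat back (tip it this way), y across. Flange block 70 mm (x) by 86 mm (y), z 0 to 56 mm; grey housing x -29 to +35, 80 mm wide, z 70 to 182 mm, cover on its -x face. Mass centre near x = 2, z = 75 mm: overbalances when tipped about 24 degrees.
- stub_end (a point): Centre of the free end of the transmitter's steel conduit stub, its highest point when it stands: x = -4, y = 0, z = 246 mm in the transmitter's frame. The stub is a round tube 18 mm across, z 196 to 246 mm, over a brass gland 28 mm across, z 182 to 196 mm, both on the line x = -4, y = 0.
- housing_top (a point): Middle of the housing's flat top face (64 by 80 mm), round the foot of the gland: x = 3, y = 0, z = 182 mm in the transmitter's frame. With the transmitter laid down this face stands upright at the end away from the stop and can be pushed either side of the stub.
- heel (a point): Middle of the transmitter's lower back edge, on which it tips (x = 35, y = 0, z = 0 mm in its frame); it stays down on the mat. Flange block and housing share the flat back plane x = 35 mm, so it lies flat on its back; the stub then sticks out level, its underside 30 mm above the mat.
- stop: Bench stop fixed to the bench: steel angle with a red rubber face, 180 mm long (y), 38 mm high, all at x below 0. Origin: on the mat (rubber, 3 mm thick, its top at world z = 3 mm) under the middle of the red face; x points out of the face to the transmitter, which starts 4 to 30 mm in front of it, its x axis along the stop's within 5 degrees.
- wrench_a: Loose open wrench 170 mm long lying on the mat; leave it alone.
- wrench_b: Loose open wrench 200 mm long lying on the mat; leave it alone.
- screwdriver: Loose screwdriver 180 mm long lying on the mat; leave it alone.
- gauge: Loose round pressure gauge, 63 mm across and 26 mm high, lying face up with a brass stem; leave it alone.
- valve: Loose small steel needle valve, 74 mm long, 52 mm high, with a black T handle on top; leave it alone.
- adapter: Loose brass adapter, 26 mm across and 36 mm high; leave it alone.
- jar: Loose small jar of grease, 52 mm across and 55 mm high, behind the stop; leave it alone.
Not all that is in view belongs to the job. What is shaped like the stop but blue or purple is not meant.

How it is judged:
By the outcome, as a careful person would: the job done as asked, in the order asked, and still so for the second after the job is handed in, with the robot touching nothing.
It also fails if it takes over 72 s, if anything falls off the work surface, if the arm or the gripper's body presses on something with over 40 N, if the wrist force passes 120 N, or if a joint passes its speed limit or range.

## Working session

There is one attempt and no reset: what is moved stays moved. The work goes in short steps, Python scripts to look and compute and a tool call to move; the robot and the scene stay as the last step left them, time stands still between calls to the robot, and variables do not carry over. Pictures are saved under pics/ and viewed, at most 10 in all, crops included, and the job is handed in when it is done.

Besides the shell and the picture viewer there is one more tool, called after "Emit:" as name(argument=value, ...) on one line, values as JSON. arm_command: Moves the arm, as the interface text tells. Its arguments: {"type":"object","properties":{"rows":{"type":"array"},"squeeze":{"type":"number"}},"required":["rows"]}

```bash
mkdir -p pics
cat > h.py <<'E'
import numpy as np, cv2
from workcell import manip, viewer, look_for, cut_out, landmark_of
from scipy.spatial.transform import Rotation as R
def cloud(c):
    z=c["z_map"];K=c["mtx"];v,u=np.mgrid[:480,:640]
    x=(u-K[0,2])/K[0,0]*z;y=(v-K[1,2])/K[1,1]*z
    P=np.stack([x,-y,-z,np.ones_like(z)],-1)
    return (P@np.linalg.inv(c["camera_from_world"]).T)[...,:3]
def px(c,p):
    q=c["camera_from_world"]@np.append(p,1);K=c["mtx"]
    return K[0,0]*q[0]/-q[2]+K[0,2],K[1,1]*-q[1]/-q[2]+K[1,2]
def save(c,n): cv2.imwrite('pics/'+n,c["color"][...,::-1])
E
python3 - <<'E'
from h import *
s=manip.get_state();print(s['t'],s['eef_pos'],s['eef_rot'],s['gripper_width'])
for cam in("scene","top"):
    c=viewer.capture(cam);save(c,cam+'1.png');W=cloud(c)
    print(cam,c['mtx'][0,0],np.linalg.inv(c["camera_from_world"])[:3,3])
    for n in("transmitter","stop"):
        for m in cut_out(n,cam)[:3]:
            P=W[m['mask']&(c['z_map']>0)]
            print(n,round(m['p'],2),m['rect'],np.percentile(P,[2,50,98],axis=0).round(3).tolist())
    for n in("stub_end","housing_top","heel","stop","transmitter"):
        for l in landmark_of(n,cam)[:2]:
            u,v=np.round(l['at']).astype(int);print(n,round(l['p'],2),l['at'],W[min(max(v,0),479),min(max(u,0),639)].round(3))
E
```

```text
0.0 [0.18306903 0.64923287 0.2506058 ] [ 3.13990152e+00 -1.52683441e-04 -2.74937529e-01] 1.001290214994639
scene 472.6889278263954 [ 1.15903548 -0.54021254  0.70324532]
stop 0.98 [184.3, 378.1, 263.0, 478.1] [[0.56, -0.398, 0.006], [0.658, -0.367, 0.011], [0.735, -0.343, 0.042]]
stop 0.94 [269.8, 306.8, 347.6, 373.3] [[0.481, -0.169, 0.006], [0.576, -0.132, 0.011], [0.656, -0.107, 0.042]]
stop 0.72 [110.5, 274.1, 179.3, 319.5] [[0.124, -0.4, 0.003], [0.211, -0.349, 0.009], [0.291, -0.3, 0.039]]
stub_end 0.85 [335.6, 222.8] [ 0.2    0.235 -0.003]
housing_top 0.93 [339.3, 252.8] [ 0.57  -0.057  0.201]
stop 0.82 [317.1, 335.9] [ 0.582 -0.122  0.031]
stop 0.74 [268.4, 365.1] [ 0.583 -0.24   0.025]
transmitter 0.83 [335.9, 326.2] [ 0.588 -0.077  0.037]
top 486.1643808371083 [ 0.40924859 -0.0365541   1.37843244]
transmitter 0.6 [294.9, 184.6, 329.4, 227.5] [[0.508, -0.078, 0.032], [0.546, -0.044, 0.184], [0.594, -0.009, 0.248]]
stop 0.74 [329.2, 174.0, 355.8, 240.9] [[0.48, -0.167, 0.001], [0.565, -0.135, 0.01], [0.653, -0.103, 0.044]]
stop 0.67 [414.6, 144.6, 432.9, 208.4] [[0.558, -0.395, 0.003], [0.646, -0.367, 0.011], [0.734, -0.339, 0.044]]
stop 0.55 [400.4, 301.1, 446.6, 371.2] [[0.124, -0.396, -0.0], [0.206, -0.348, 0.008], [0.288, -0.297, 0.041]]
stub_end 0.98 [314.4, 200.7] [ 0.553 -0.05   0.25 ]
housing_top 0.9 [313.2, 208.7] [ 0.542 -0.047  0.181]
housing_top 0.18 [343.9, 250.4] [ 0.442 -0.131  0.058]
heel 0.74 [299.6, 213.8] [ 0.53  -0.015  0.183]
heel 0.54 [372.9, 208.4] [ 0.556 -0.213  0.056]
stop 0.93 [331.3, 210.6] [ 0.555 -0.1    0.001]
stop 0.9 [417.4, 180.0] [ 0.633 -0.339  0.04 ]
transmitter 0.7 [308.8, 210.6] [ 0.537 -0.037  0.187]
```

View pics/scene1.png

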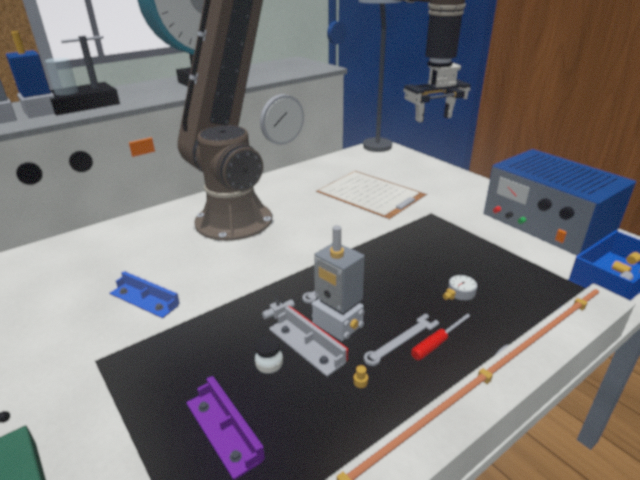

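View pics/top1.png

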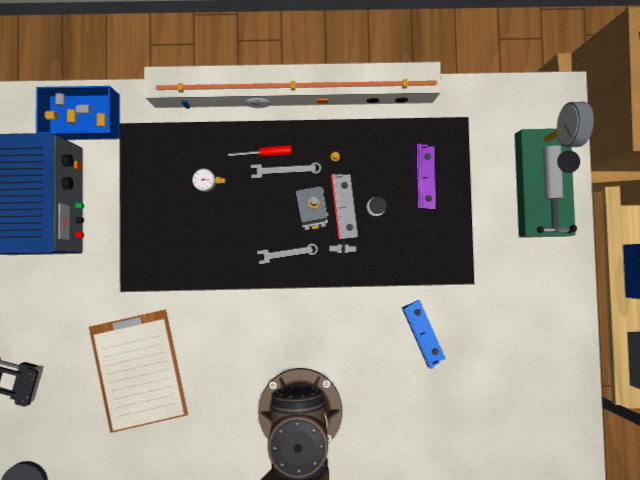

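Run:
```python
from h import *
for cam in("top","scene"):
    c=viewer.capture(cam);W=cloud(c);X,Y,Z=W[...,0],W[...,1],W[...,2]
    box=(X>.46)&(X<.66)&(Y>-.13)&(Y<.06)&(c['z_map']>0)
    for n,lo,hi in(("stub",.21,.26),("hous",.172,.19),("flange",.05,.06)):
        m=box&(Z>lo)&(Z<hi);P=W[m]
        if len(P)<3: continue
        r=cv2.minAreaRect((P[:,:2]*1000).astype(np.float32));print(cam,n,len(P),P.mean(0).round(4),np.median(P,0).round(4),r)
    # stop red
    h=cv2.cvtColor(c['color'],cv2.COLOR_RGB2HSV);red=((h[...,0]<8)|(h[...,0]>172))&(h[...,1]>120)
    m=red&(X>.45)&(X<.69)&(Y>-.2)&(Y<-.05)&(c['z_map']>0);P=W[m]
    print(cam,'red',len(P))
    if len(P)>10:
        f=np.polyfit(P[:,0],P[:,1],1);print(f,np.percentile(P,[1,99],0).round(4))
    m=(X>.44)&(X<.7)&(Y>-.2)&(Y<-.08)&(Z>.03)&(Z<.048)&(c['z_map']>0);P=W[m]
    print('top edge',cv2.minAreaRect((P[:,:2]*1000).astype(np.float32)))
```

```text
top stub 57 [ 0.554  -0.048   0.2438] [ 0.5534 -0.0474  0.2472] ((554.8196411132812, -48.220191955566406), (16.211137771606445, 16.2912654876709), 40.27922439575195)
top hous 758 [ 0.5537 -0.0417  0.1839] [ 0.5519 -0.0396  0.1842] ((555.2183227539062, -42.98008346557617), (80.99588775634766, 67.49180603027344), 9.61789608001709)
top flange 63 [ 0.5072 -0.0627  0.0555] [ 0.5125 -0.0614  0.0556] ((504.7278747558594, -81.41742706298828), (121.05380249023438, 43.511627197265625), 66.39335632324219)
top red 168
[ 0.09898078 -0.16480342] [[ 4.764e-01 -1.190e-01  4.000e-04]
 [ 6.547e-01 -9.910e-02  4.420e-02]]
top edge ((546.9464721679688, -148.8094940185547), (100.79572296142578, 214.12332153320312), 88.87837982177734)
scene stub 185 [ 0.5606 -0.0538  0.233 ] [ 0.5615 -0.0546  0.2338] ((558.7447509765625, -52.166717529296875), (15.551615715026855, 19.302066802978516), 51.48817443847656)
scene hous 826 [ 0.5662 -0.0528  0.1825] [ 0.5706 -0.0582  0.1841] ((556.1552124023438, -46.26280212402344), (81.83003234863281, 70.29785919189453), 9.492409706115723)
scene flange 423 [ 0.5724 -0.0619  0.0565] [ 0.5845 -0.0705  0.0574] ((544.2099609375, -85.7364501953125), (179.1335906982422, 63.489768981933594), 43.358036041259766)
scene red 44
[-0.06007612 -0.04967155] [[ 4.695e-01 -1.032e-01  2.000e-04]
 [ 6.546e-01 -7.400e-02  3.920e-02]]
top edge ((568.1807250976562, -106.74006652832031), (258.68988037109375, 63.130699157714844), 6.451268672943115)
```

The scene view shows the transmitter at about (338,285), with the red-faced stop in front of it at about (310,335). In the top view the stub is at (314,203) and the red face is along (332–340, 175–238), facing left (+y), so it tips towards +y. The ring wrench head at (316,168) is close to the path.

```bash
cat >> h.py <<'E'
def rot(yaw,tau=0): # tool down with yaw (deg), then tilt tau (deg) about tool -x
    return R.from_euler('z',yaw,degrees=True)*R.from_euler('x',180,degrees=True)*R.from_euler('x',-tau,degrees=True)
def cur():
    s=manip.get_state();return np.array(s['eef_pos']),R.from_euler('xyz',s['eef_rot'])
def rows(wps,start=None):
    p,r=start or cur();out=[]
    for P,Q,o in wps:
        P=np.array(P,float);d=r.inv().apply(P-p);w=(r.inv()*Q).as_rotvec(degrees=True)
        d=d.round(4);w=w.round(1);out.append([d.tolist(),w.tolist(),o])
        p=p+r.apply(d);r=r*R.from_rotvec(w,degrees=True)
    for i in range(0,len(out),5): print(str(out[i:i+5]).replace('-0.0,','0,').replace('-0.0]','0]'))
def seg(a,b,n,o): # interpolate pose a->b in n rows
    from scipy.spatial.transform import Slerp
    S=Slerp([0,1],R.concatenate([a[1],b[1]]))
    return [((1-t)*np.array(a[0])+t*np.array(b[0]),S(t),o) for t in np.arange(1,n+1)/n]
E
python3 - <<'E'
from h import *
a=cur();m=(np.array([.50,.30,.34]),rot(0));b=(np.array([.554,-.049,.34]),rot(9.5))
rows(seg(a,m,9,60)+seg(m,b,6,60))
E
```

```text
[[[0.0444, 0.0278, -0.0098], [0.0, 0, -1.7], 60], [[0.0436, 0.0292, -0.0098], [0.0, 0, -1.8], 60], [[0.0426, 0.0305, -0.0099], [0.0, 0, -1.7], 60], [[0.0418, 0.0317, -0.0098], [0.0, 0.0, -1.8], 60], [[0.0407, 0.0331, -0.0098], [0.0, 0.0, -1.7], 60]]
[[[0.0397, 0.0342, -0.0098], [0.0, 0.0, -1.8], 60], [[0.0386, 0.0355, -0.0099], [0.0, 0.0, -1.7], 60], [[0.0375, 0.0366, -0.0098], [0.0, 0.0, -1.8], 60], [[0.0364, 0.0377, -0.0098], [0.0, 0.0, -1.7], 60], [[0.009, 0.0582, 0], [0.0, 0.0, -1.6], 60]]
[[[0.0074, 0.0584, 0], [0.0, 0.0, -1.6], 60], [[0.0058, 0.0586, 0], [0.0, 0.0, -1.6], 60], [[0.0042, 0.0587, 0], [0.0, 0.0, -1.6], 60], [[0.0025, 0.0588, 0], [0.0, 0.0, -1.6], 60], [[0.0008, 0.0588, 0], [0.0, 0.0, -1.5], 60]]
```

Emit:
arm_command(rows=[[[0.044, 0.028, -0.01], [0, 0, -1.8], 60], [[0.044, 0.029, -0.01], [0, 0, -1.8], 60], [[0.043, 0.03, -0.01], [0, 0, -1.7], 60], [[0.042, 0.032, -0.01], [0, 0, -1.7], 60], [[0.041, 0.033, -0.01], [0, 0, -1.7], 60]])

```text
t: 1.52
eef_pos: [0.3613, 0.4543, 0.3022]
eef_rot: [-3.141, -0.0, -0.122]
wrist_force: [1.8, 0.6, -0.2]
gripper_width: 0.604
finger_force: 0.0
```

Emit:
arm_command(rows=[[[0.04, 0.034, -0.01], [0, 0, -1.8], 60], [[0.039, 0.035, -0.01], [0, 0, -1.8], 60], [[0.037, 0.037, -0.01], [0, 0, -1.8], 60], [[0.036, 0.038, -0.01], [0, 0, -1.7], 60], [[0.009, 0.058, 0], [0, 0, -1.6], 60]])

```text
t: 2.15
eef_pos: [0.5119, 0.2416, 0.3416]
eef_rot: [3.142, -0.001, 0.03]
wrist_force: [-0.1, 0.4, -0.8]
gripper_width: 0.598
finger_force: 0.0
```

Emit:
arm_command(rows=[[[0.007, 0.058, 0], [0, 0, -1.6], 60], [[0.006, 0.058, 0], [0, 0, -1.6], 60], [[0.004, 0.058, 0], [0, 0, -1.6], 60], [[0.002, 0.058, 0], [0, 0, -1.6], 60], [[0.001, 0.058, 0], [0, 0, -1.6], 60]])

```text
t: 2.78
eef_pos: [0.5546, -0.0469, 0.342]
eef_rot: [-3.142, -0.001, 0.17]
wrist_force: [0.3, 0.6, 0.0]
gripper_width: 0.599
finger_force: 0.0
```

Run:
```python
from h import *
s=manip.get_state();print(s['t'],s['eef_pos'],np.degrees(s['eef_rot']),s['joint_positions'],s['wrist_force'])
c=viewer.capture("wrist");save(c,'w1.png');W=cloud(c)
X,Y,Z=W[...,0],W[...,1],W[...,2];ok=(c['z_map']>0)
for n,lo,hi in(("stub",.241,.256),("hous",.178,.19)):
    m=ok&(Z>lo)&(Z<hi)&(X>.48)&(X<.63)&(Y>-.12)&(Y<.04);P=W[m]
    if len(P)>3: print(n,len(P),P.mean(0).round(4),cv2.minAreaRect((P[:,:2]*1000).astype(np.float32)))
m=ok&(Z>.035)&(Z<.045)&(X>.4)&(X<.7)&(Y>-.2)&(Y<-.08);P=W[m]
if len(P)>3: print('stop',len(P),cv2.minAreaRect((P[:,:2]*1000).astype(np.float32)))
for n in("stub_end","housing_top","heel"):
    for l in landmark_of(n,"wrist")[:1]: 
        u,v=np.round(l['at']).astype(int);print(n,l['p'],l['at'],W[v,u])
```

```text
2.775 [ 0.55464226 -0.04690888  0.3419999 ] [-1.79998974e+02 -5.26271303e-02  9.72173895e+00] [ 2.67463863e-01  1.16290315e-01 -1.04015847e-01  7.36428254e-05
 -1.34957429e+00  1.47299270e+00] [0.29591864 0.55191912 0.03624882]
stub 587 [ 0.5573 -0.0482  0.2486] ((556.483642578125, -48.39952850341797), (17.172876358032227, 17.249250411987305), 27.33464813232422)
hous 5902 [ 0.5598 -0.0404  0.1847] ((555.5831298828125, -42.81327438354492), (79.53553009033203, 66.66580963134766), 9.542126655578613)
stop 1533 ((551.0308837890625, -115.20694732666016), (207.9703369140625, 12.376111030578613), 5.659193515777588)
stub_end 0.69 [321.5, 253.3] [ 0.55369344 -0.04873624  0.24892368]
housing_top 0.84 [313.0, 229.4] [ 0.56047424 -0.04098171  0.21623048]
```

```bash
cat >> h.py <<'E'
YAW=9.5; XT=np.array([-np.sin(np.radians(YAW)),np.cos(np.radians(YAW)),0]); HEEL=np.array([.5562,-.0484,.003])+.039*XT
def body(x,z,th): # local pt (mm) -> world, tipped th deg
    t=np.radians(th);X=(x-35)/1e3;Z=z/1e3
    return HEEL+XT*(X*np.cos(t)+Z*np.sin(t))+np.array([0,0,1])*(-X*np.sin(t)+Z*np.cos(t))
def pushpose(th,g=28,L=20,tau=0):
    Q=rot(YAW,tau);return body(-13,246-L,th)-Q.apply([0,g/2e3,.025]),Q,round(g/.88,0)
def restpose(th):
    f=np.clip((th-24)/66,0,1);tau=42*f;g=28+10*f;e=11-6*f
    Q=rot(YAW,tau);return body(5,246,th)-Q.apply([0,-g/2e3,.025-e/1e3]),Q,round(g/.88,0)
E
python3 - <<'E'
from h import *
Q=rot(9.5);S=np.array([.5562,-.0484,0])
a=cur();b=(S+[0,0,.254],Q)
rows(seg(a,b,3,50)+[(b[0],Q,32)]*2)
print('A')
w=[pushpose(t) for t in (2,4,6,8,10,12,14,16,18,20)]
rows([(w[0][0],Q,32)]+w[1:],(b[0],Q))
for t in(0,22,24): print(pushpose(t)[0],restpose(t)[0])
E
```

```text
[[[0.0004, 0.0008, 0.0292], [0, 0.0, 0], 50], [[0.0004, 0.0008, 0.0291], [0, 0.0, 0], 50], [[0.0004, 0.0008, 0.0292], [0, 0.0, 0], 50], [[0.0, 0.0, 0], [0, 0.0, 0], 32], [[0.0, 0.0, 0], [0, 0.0, 0], 32]]
A
[[[0.0, -0.0129, -0.0015], [0.0, 0.0, 0.0], 32], [[0.0, -0.008, -0.0013], [0.0, 0.0, 0.0], 32.0], [[0.0, -0.008, -0.001], [0.0, 0.0, 0.0], 32.0], [[0.0, -0.008, -0.0007], [0.0, 0.0, 0.0], 32.0], [[0.0, -0.0081, -0.0004], [0.0, 0.0, 0.0], 32.0]]
[[[0.0, -0.008, -0.0001], [0.0, 0.0, 0.0], 32.0], [[0.0, -0.0081, 0.0001], [0.0, 0.0, 0.0], 32.0], [[0.0, -0.0081, 0.0004], [0.0, 0.0, 0.0], 32.0], [[0.0, -0.008, 0.0007], [0.0, 0.0, 0.0], 32.0], [[0.0, -0.008, 0.001], [0.0, 0.0, 0.0], 32.0]]
[ 0.55537476 -0.04346857  0.254     ] [ 0.55702524 -0.05333143  0.263     ]
[0.54082478 0.04347868 0.25552467] [0.54145503 0.03971249 0.25632543]
[0.53951826 0.05128615 0.25398463] [0.54008296 0.04791163 0.25393428]
```

Emit:
arm_command(rows=[[[0.0004, 0.0008, 0.029], [0, 0, 0], 50], [[0.0004, 0.0008, 0.029], [0, 0, 0], 50], [[0.0004, 0.0008, 0.029], [0, 0, 0], 50], [[0, 0, 0], [0, 0, 0], 32], [[0, 0, 0], [0, 0, 0], 32]])

```text
t: 3.6
eef_pos: [0.5569, -0.0464, 0.2559]
eef_rot: [3.141, -0.001, 0.17]
wrist_force: [1.1, -0.2, 0.3]
gripper_width: 0.353
finger_force: 0.0
```

Emit:
arm_command(rows=[[[0, -0.003, 0], [0, 0, 0], 32], [[0, -0.003, -0.0005], [0, 0, 0], 32], [[0, -0.003, -0.0005], [0, 0, 0], 32], [[0, -0.004, -0.0005], [0, 0, 0], 32], [[0, -0.004, -0.0007], [0, 0, 0], 32]])

```text
t: 4.22
eef_pos: [0.5534, -0.0302, 0.2569]
eef_rot: [3.142, -0.0, 0.168]
wrist_force: [0.2, -1.4, 1.4]
gripper_width: 0.319
finger_force: 0.6
```

```bash
cat >> h.py <<'E'
def theta():
    s=manip.get_state();print('t',s['t'],s['eef_pos'].round(4) if hasattr(s['eef_pos'],'round') else s['eef_pos'],np.degrees(s['eef_rot']).round(1),'F',np.round(s['wrist_force'],1),'w',s['gripper_width'])
    c=viewer.capture("scene");W=cloud(c);m=cut_out("transmitter","scene")
    l=landmark_of("stub_end","scene")[:1]+landmark_of("housing_top","scene")[:1]+landmark_of("heel","scene")[:1]
    print([(round(x['p'],2),x['at']) for x in l])
    return c,W
def face(c,W): # tilt of housing's +x-side face/ -x etc: show predicted px of stub end for angles
    for th in range(0,95,5): print(th,np.round(px(c,body(-4,246,th))).astype(int),np.round(px(c,body(3,182,th))).astype(int),end=' ')
E
python3 - <<'E'
from h import *
c,W=theta();save(c,'s2.png')
for th in (0,2,4,6,8):print(th,np.round(px(c,body(-4,246,th)),1),np.round(px(c,body(3,182,th)),1))
E
```

```text
t 4.225 [ 0.5534 -0.0302  0.2569] [180.   -0.    9.6] F [ 0.2 -1.4  1.4] w 0.3194382978590383
[(0.71, [340.4, 221.9]), (0.82, [342.9, 248.8]), (0.62, [398.9, 340.7])]
0 [337.8 227. ] [339.9 253.6]
2 [340.8 224.8] [342.1 251.8]
4 [343.8 222.7] [344.2 250.2]
6 [346.7 220.8] [346.3 248.7]
8 [349.6 219. ] [348.4 247.2]
```

Run:
```python
from h import *
rows([pushpose(t) for t in (5,7,9,11,13,15,17,19,21,23)])
```

```text
[[[-0.0002, -0.0067, -0.0006], [0.0, 0.0, 0.2], 32.0], [[0, -0.008, -0.0008], [0.0, 0.0, 0], 32.0], [[0, -0.0081, -0.0006], [0.0, 0.0, 0], 32.0], [[0, -0.008, -0.0003], [0.0, 0.0, 0], 32.0], [[0, -0.0081, 0.0], [0.0, 0.0, 0], 32.0]]
[[[0, -0.0081, 0.0003], [0.0, 0.0, 0], 32.0], [[0, -0.008, 0.0006], [0.0, 0.0, 0], 32.0], [[0, -0.008, 0.0008], [0.0, 0.0, 0], 32.0], [[0, -0.008, 0.0011], [0.0, 0.0, 0], 32.0], [[0, -0.008, 0.0015], [0.0, 0.0, 0], 32.0]]
```

Emit:
arm_command(rows=[[[0, -0.007, -0.0006], [0, 0, 0], 32], [[0, -0.008, -0.0008], [0, 0, 0], 32], [[0, -0.008, -0.0006], [0, 0, 0], 32], [[0, -0.008, -0.0003], [0, 0, 0], 32], [[0, -0.008, 0], [0, 0, 0], 32]])

```text
t: 5.1
eef_pos: [0.5467, 0.0087, 0.259]
eef_rot: [-3.141, 0.0, 0.169]
wrist_force: [0.4, -0.9, 0.1]
gripper_width: 0.321
finger_force: 0.3
```

Emit:
arm_command(rows=[[[0, -0.008, 0.0003], [0, 0, 0], 32], [[0, -0.008, 0.0006], [0, 0, 0], 32], [[0, -0.008, 0.0008], [0, 0, 0], 32], [[0, 0, 0], [0, 0, 0], 32]])

```text
t: 5.6
eef_pos: [0.5427, 0.0322, 0.2572]
eef_rot: [-3.142, 0.0, 0.169]
wrist_force: [-0.3, -0.5, -0.1]
gripper_width: 0.317
finger_force: 0.2
```

Run:
```python
from h import *
c,W=theta();save(c,'s3.png')
for th in (14,16,18,20,22,24):print(th,np.round(px(c,body(-4,246,th)),1),np.round(px(c,body(3,182,th)),1),pushpose(th)[0].round(4))
```

```text
t 5.6 [0.5427 0.0322 0.2572] [-180.     0.     9.7] F [-0.3 -0.5 -0.1] w 0.3166589228156407
[(0.92, [366.1, 212.0]), (0.7, [359.2, 239.2])]
14 [358.2 214.6] [354.5 243.6] [0.5461 0.0119 0.2589]
16 [360.9 213.4] [356.5 242.6] [0.5448 0.0198 0.2585]
18 [363.6 212.4] [358.5 241.7] [0.5435 0.0277 0.2578]
20 [366.3 211.6] [360.5 240.9] [0.5421 0.0356 0.2568]
22 [368.9 210.9] [362.4 240.2] [0.5408 0.0435 0.2555]
24 [371.4 210.3] [364.3 239.6] [0.5395 0.0513 0.254 ]
```

View pics/s3.png

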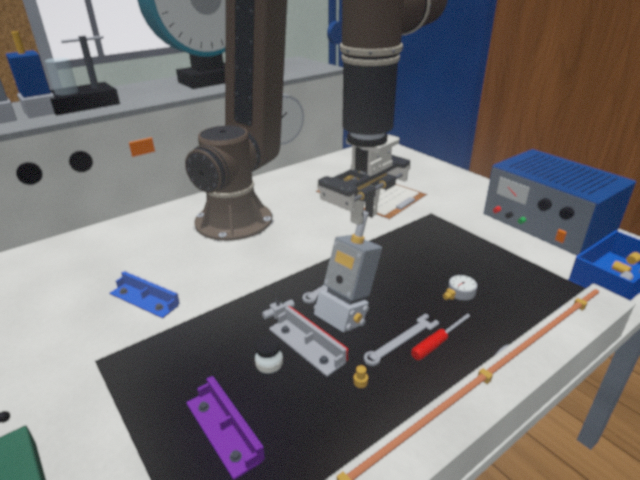

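It is tipped about 19° and leaning cleanly, with the stub (362,222) between the fingers. Next is the handover past balance.

Run:
```python
from h import *
rows([pushpose(20.5),pushpose(22)]+[restpose(t) for t in (24,25.5,27,28.5,30,31.5,33,34.5)])
```

```text
[[[0.0, -0.0062, 0.0008], [0.0, 0.0, 0.1], 32.0], [[0.0, -0.006, 0.001], [0.0, 0.0, 0.0], 32.0], [[0.0001, -0.0045, 0.0016], [0.0, 0.0, 0.0], np.float64(32.0)], [[0, -0.0063, 0.0016], [-1.0, 0.0, 0.0], np.float64(32.0)], [[0, -0.0063, 0.0016], [-0.9, 0.0, 0.0], np.float64(32.0)]]
[[[0, -0.0062, 0.0018], [-1.0, 0.0, 0.0], np.float64(33.0)], [[0, -0.0063, 0.0017], [-0.9, 0.0, 0.0], np.float64(33.0)], [[0, -0.0062, 0.0019], [-1.0, 0.0, 0.0], np.float64(33.0)], [[0, -0.0062, 0.0019], [-0.9, 0.0, 0.0], np.float64(33.0)], [[0, -0.0062, 0.0019], [-1.0, 0.0, 0.0], np.float64(34.0)]]
```

Emit:
arm_command(rows=[[[0, -0.006, 0.0008], [0, 0, 0], 32], [[0, -0.006, 0.001], [0, 0, 0], 32], [[0, -0.0045, 0.0016], [0, 0, 0], 32], [[0, -0.0063, 0.0016], [-1, 0, 0], 32], [[0, -0.0063, 0.0016], [-1, 0, 0], 32]])

```text
t: 6.48
eef_pos: [0.5379, 0.0608, 0.2505]
eef_rot: [3.105, -0.0, 0.169]
wrist_force: [0.3, -1.0, -0.1]
gripper_width: 0.32
finger_force: 0.0
```

Emit:
arm_command(rows=[[[0, -0.0062, 0.0018], [-1, 0, 0], 33], [[0, -0.0063, 0.0017], [-0.9, 0, 0], 33], [[0, -0.0062, 0.0019], [-0.9, 0, 0], 33]])

```text
t: 6.85
eef_pos: [0.5348, 0.079, 0.2441]
eef_rot: [3.057, 0.0, 0.169]
wrist_force: [0.4, 0.5, -0.1]
gripper_width: 0.33
finger_force: 0.2
```

Run:
```python
from h import *
c,W=theta();print(manip.get_state()['joint_positions'])
for th in (24,27,30,32,34,36):print(th,np.round(px(c,body(-4,246,th)),1),np.round(px(c,body(3,182,th)),1),restpose(th)[0].round(4))
```

```text
t 6.85 [0.5348 0.079  0.2441] [175.1   0.    9.7] F [ 0.4  0.5 -0.1] w 0.32954543888103716
[(0.94, [380.4, 208.5]), (0.92, [370.3, 240.5]), (0.62, [347.8, 317.4])]
[ 0.56154366  0.14408718 -0.33230705  0.08556423 -1.12789695  1.14000474]
24 [371.4 210.3] [364.3 239.6] [0.5401 0.0479 0.2539]
27 [375.1 209.7] [367.  238.9] [0.538  0.0603 0.2505]
30 [378.6 209.5] [369.7 238.4] [0.536  0.0725 0.2465]
32 [380.9 209.5] [371.4 238.3] [0.5346 0.0805 0.2435]
34 [383.1 209.7] [373.1 238.2] [0.5333 0.0884 0.2402]
36 [385.2 210. ] [374.7 238.2] [0.532  0.0961 0.2366]
```

Run:
```python
from h import *
rows([(a,b,float(o)) for a,b,o in [restpose(t) for t in np.arange(33.5,64,2)][:15]])
```

```text
[[[0.0001, -0.0082, 0.0026], [-1.3, 0, 0.2], 33.0], [[0, -0.0083, 0.0027], [-1.2, 0, 0], 34.0], [[0, -0.0082, 0.0027], [-1.3, 0, 0], 34.0], [[-0.0001, -0.0081, 0.0029], [-1.3, 0, 0], 34.0], [[0.0, -0.0081, 0.003], [-1.2, 0, 0], 35.0]]
[[[0.0, -0.0081, 0.003], [-1.3, 0, 0], 35.0], [[0.0, -0.0081, 0.0032], [-1.3, 0, 0], 36.0], [[0.0, -0.0079, 0.0032], [-1.3, 0, 0], 36.0], [[0.0, -0.008, 0.0033], [-1.2, 0, 0], 36.0], [[0.0, -0.0079, 0.0035], [-1.3, 0, 0], 37.0]]
[[[0.0, -0.0079, 0.0035], [-1.3, 0, 0], 37.0], [[0.0, -0.0078, 0.0036], [-1.3, 0, 0], 37.0], [[0, -0.0077, 0.0037], [-1.2, 0, 0], 38.0], [[0, -0.0077, 0.0039], [-1.3, 0, 0], 38.0], [[0, -0.0077, 0.0038], [-1.3, 0, 0], 38.0]]
```

Emit:
arm_command(rows=[[[0, -0.0082, 0.0026], [-1.3, 0, 0.1], 33], [[0, -0.0082, 0.0027], [-1.2, 0, 0], 34], [[0, -0.0082, 0.0027], [-1.3, 0, 0], 34], [[0, -0.0081, 0.0029], [-1.3, 0, 0], 34], [[0, -0.0081, 0.003], [-1.2, 0, 0], 35]])

```text
t: 7.72
eef_pos: [0.5284, 0.117, 0.225]
eef_rot: [2.947, -0.0, 0.167]
wrist_force: [-0.4, 0.5, 0.5]
gripper_width: 0.349
finger_force: 0.3
```

Emit:
arm_command(rows=[[[0, -0.0081, 0.003], [-1.3, 0, 0], 35], [[0, -0.0081, 0.0032], [-1.3, 0, 0], 36], [[0, -0.008, 0.0032], [-1.3, 0, 0], 36], [[0, -0.008, 0.0033], [-1.2, 0, 0], 36], [[0, -0.0079, 0.0035], [-1.3, 0, 0], 37]])

```text
t: 8.35
eef_pos: [0.5226, 0.1517, 0.1997]
eef_rot: [2.835, -0.0, 0.167]
wrist_force: [0.3, -0.2, -0.7]
gripper_width: 0.366
finger_force: 0.5
```

Run:
```python
from h import *
c,W=theta();save(c,'s4.png');print(manip.get_state()['joint_positions'])
for th in (46,48,50,52,54,56):print(th,np.round(px(c,body(-4,246,th)),1),np.round(px(c,body(3,182,th)),1),restpose(th)[0].round(4))
rows([(a,b,float(o)) for a,b,o in [restpose(t) for t in np.arange(53.5,93,2)]])
```

```text
t 8.35 [0.5226 0.1517 0.1997] [162.4  -0.    9.6] F [ 0.3 -0.2 -0.7] w 0.36574792285473356
[(0.46, [270.8, 364.5]), (0.58, [383.4, 242.8]), (0.79, [346.3, 316.0])]
[ 0.80126392  0.23413131 -0.43624145  0.27521565 -1.10078471  0.78651244]
46 [394.7 213.3] [382.1 239.8] [0.5259 0.1329 0.2148]
48 [396.4 214.3] [383.4 240.3] [0.5247 0.1397 0.2097]
50 [397.9 215.4] [384.6 241. ] [0.5236 0.1464 0.2043]
52 [399.4 216.7] [385.8 241.8] [0.5225 0.1529 0.1988]
54 [400.9 218. ] [387.  242.6] [0.5215 0.1592 0.193 ]
56 [402.2 219.5] [388.1 243.5] [0.5204 0.1653 0.187 ]
[[[0.0001, -0.0078, 0.0035], [-1.3, 0, 0.1], 37.0], [[0.0, -0.0078, 0.0036], [-1.2, 0, 0], 37.0], [[0.0, -0.0078, 0.0037], [-1.3, 0, 0], 38.0], [[0.0, -0.0077, 0.0038], [-1.3, 0, 0], 38.0], [[0.0, -0.0076, 0.0039], [-1.3, 0, 0], 38.0]]
[[[0.0, -0.0077, 0.004], [-1.2, 0, 0], 39.0], [[0, -0.0075, 0.0041], [-1.3, 0, 0], 39.0], [[0, -0.0075, 0.0041], [-1.3, 0, 0], 39.0], [[0, -0.0074, 0.0043], [-1.3, 0, 0], 40.0], [[0, -0.0074, 0.0043], [-1.2, 0, 0], 40.0]]
[[[0, -0.0073, 0.0045], [-1.3, 0, 0], 40.0], [[0, -0.0073, 0.0045], [-1.3, 0, 0], 41.0], [[0, -0.0072, 0.0046], [-1.2, 0, 0], 41.0], [[0, -0.0071, 0.0047], [-1.3, 0, 0], 41.0], [[-0.0001, -0.0071, 0.0047], [-1.3, 0, 0], 42.0]]
[[[0.0, -0.007, 0.0049], [-1.3, 0, 0], 42.0], [[0.0, -0.007, 0.0049], [-1.2, 0, 0], 42.0], [[0.0, -0.0068, 0.005], [-1.3, 0, 0], 43.0], [[0.0, -0.0069, 0.0051], [-1.3, 0, 0], 43.0], [[0.0, -0.0065, 0.0056], [-0.3, 0, 0], 43.0]]
```

View pics/s4.png

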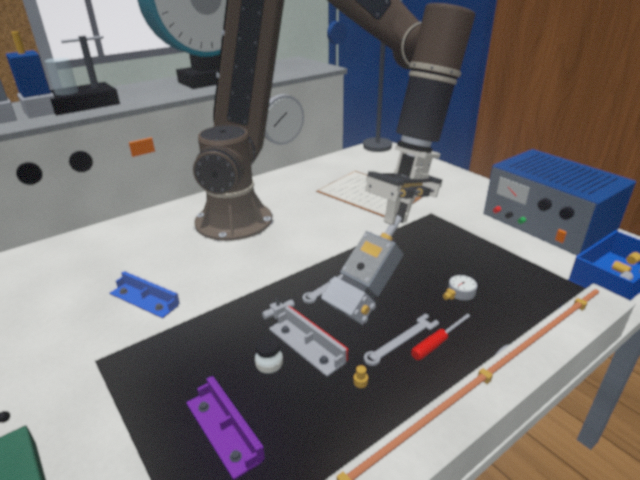

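About 51° now, and the front finger is holding the stub end (around 393,228). The heel has stayed put, so I'll carry on lowering.

Emit:
arm_command(rows=[[[0, -0.0078, 0.0035], [-1.3, 0, 0.1], 37], [[0, -0.0078, 0.0036], [-1.2, 0, 0], 37], [[0, -0.0078, 0.0037], [-1.3, 0, 0], 38], [[0, -0.0077, 0.0038], [-1.3, 0, 0], 38], [[0, -0.0076, 0.0039], [-1.3, 0, 0], 38]])

```text
t: 9.22
eef_pos: [0.5176, 0.1813, 0.1689]
eef_rot: [2.723, -0.0, 0.165]
wrist_force: [-0.5, -0.0, -2.0]
gripper_width: 0.379
finger_force: 0.7
```

Emit:
arm_command(rows=[[[0, -0.0077, 0.004], [-1.2, 0, 0], 39], [[0, -0.0075, 0.0041], [-1.3, 0, 0], 39], [[0, -0.0075, 0.0041], [-1.3, 0, 0], 39], [[0, -0.0074, 0.0043], [-1.3, 0, 0], 40], [[0, -0.0074, 0.0043], [-1.2, 0, 0], 40]])

```text
t: 9.85
eef_pos: [0.5137, 0.205, 0.1337]
eef_rot: [2.613, -0.001, 0.165]
wrist_force: [-0.8, 0.5, -2.7]
gripper_width: 0.401
finger_force: 0.8
```

Run:
```python
from h import *
c,W=theta();save(c,'s5.png');print(manip.get_state()['joint_positions'])
for th in (68,70,72,74):print(th,np.round(px(c,body(-4,246,th)),1),np.round(px(c,body(3,182,th)),1),restpose(th)[0].round(4))
rows([(a,b,float(o)) for a,b,o in [restpose(t) for t in np.arange(72.5,95,1.5)]])
```

```text
t 9.85 [0.5137 0.205  0.1337] [149.7  -0.    9.5] F [-0.8  0.5 -2.7] w 0.40052513073595397
[(0.64, [409.2, 231.8]), (0.6, [394.0, 253.1]), (0.88, [347.6, 315.2])]
[ 0.95527164  0.40742313 -0.48038877  0.4068787  -1.10938351  0.51834385]
68 [408.5 230. ] [393.4 250.5] [0.5151 0.1972 0.147 ]
70 [409.3 232. ] [394.1 252. ] [0.5144 0.2017 0.1397]
72 [410.  234.1] [394.7 253.4] [0.5136 0.2059 0.1323]
74 [410.6 236.3] [395.2 255. ] [0.513  0.2099 0.1248]
[[[0.0001, -0.0038, 0.0022], [-0.7, 0, -0.1], 40.0], [[0, -0.0055, 0.0034], [-0.9, 0, 0.0], 40.0], [[0, -0.0054, 0.0034], [-1.0, 0, 0.0], 41.0], [[0, -0.0055, 0.0034], [-0.9, 0, 0.0], 41.0], [[0, -0.0053, 0.0035], [-1.0, 0, 0.0], 41.0]]
[[[0, -0.0054, 0.0035], [-0.9, 0, 0.0], 41.0], [[0, -0.0053, 0.0036], [-1.0, 0, 0.0], 42.0], [[0, -0.0053, 0.0036], [-1.0, 0, 0.0], 42.0], [[0, -0.0052, 0.0036], [-0.9, 0, 0.0], 42.0], [[0, -0.0052, 0.0037], [-1.0, 0, 0.0], 42.0]]
[[[0, -0.0052, 0.0038], [-0.9, 0, 0.0], 43.0], [[0, -0.0051, 0.0038], [-1.0, 0, 0.0], 43.0], [[0, -0.005, 0.004], [-0.6, 0, 0.0], 43.0], [[0, -0.0048, 0.0043], [0, 0, 0.0], 43.0], [[0, -0.0047, 0.0045], [0, 0, 0.0], 43.0]]
```

View pics/s5.png

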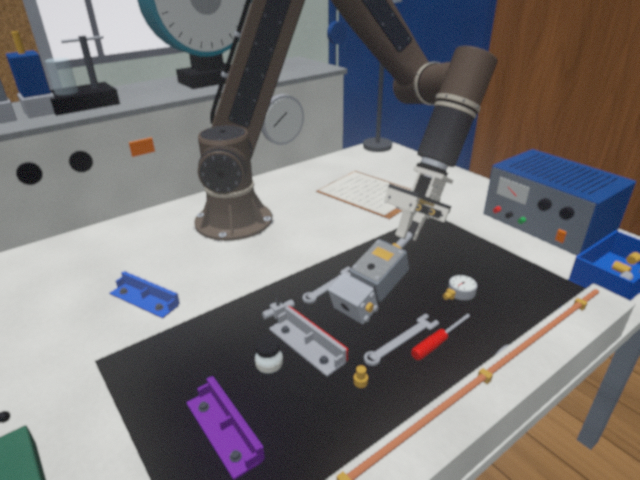

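About 71.5° and steady: stub at (409,232), nothing in the landing area. Continuing slowly.

Emit:
arm_command(rows=[[[0, -0.0038, 0.0022], [-0.7, 0, 0], 40], [[0, -0.0055, 0.0034], [-1, 0, 0], 40], [[0, -0.0054, 0.0034], [-1, 0, 0], 41], [[0, -0.0055, 0.0034], [-0.9, 0, 0], 41], [[0, -0.0053, 0.0035], [-1, 0, 0], 41]])

```text
t: 10.72
eef_pos: [0.5115, 0.218, 0.1067]
eef_rot: [2.533, -0.001, 0.165]
wrist_force: [0.3, 1.0, -2.5]
gripper_width: 0.409
finger_force: 0.9
```

Emit:
arm_command(rows=[[[0, -0.0054, 0.0035], [-0.9, 0, 0], 41], [[0, -0.0053, 0.0036], [-1, 0, 0], 42], [[0, -0.0053, 0.0036], [-1, 0, 0], 42], [[0, -0.0052, 0.0036], [-0.9, 0, 0], 42], [[0, 0, 0], [0, 0, 0], 42]])

```text
t: 11.35
eef_pos: [0.5101, 0.2264, 0.0825]
eef_rot: [2.467, 0.0, 0.166]
wrist_force: [-0.6, 1.4, -2.7]
gripper_width: 0.417
finger_force: 1.1
```

Run:
```python
from h import *
c,W=theta()
for th in (82,84,86,88,90):print(th,np.round(px(c,body(-4,246,th)),1),np.round(px(c,body(3,182,th)),1),restpose(th)[0].round(4))
rows([(a,b,float(o)) for a,b,o in [restpose(t) for t in np.arange(85.5,95,1)]])
```

```text
t 11.35 [0.5101 0.2264 0.0825] [141.3   0.    9.5] F [-0.6  1.4 -2.7] w 0.41715702823529827
[(0.84, [412.8, 248.3]), (0.85, [397.3, 263.2]), (0.83, [348.1, 314.0])]
82 [412.4 245.6] [396.9 261.6] [0.5108 0.2231 0.0934]
84 [412.6 248.1] [397.2 263.4] [0.5103 0.2258 0.0853]
86 [412.8 250.6] [397.4 265.3] [0.5099 0.2281 0.0771]
88 [412.9 253.2] [397.6 267.1] [0.5096 0.2302 0.0689]
90 [412.9 255.8] [397.7 269.1] [0.5093 0.232  0.0606]
[[[0, -0.0037, 0.0025], [-0.6, 0, -0.1], 42.0], [[0, -0.0035, 0.0025], [-0.6, 0, 0.0], 43.0], [[0, -0.0034, 0.0025], [-0.6, 0, 0.0], 43.0], [[0, -0.0035, 0.0025], [-0.7, 0, 0.0], 43.0], [[0, -0.0034, 0.0026], [-0.6, 0, 0.0], 43.0]]
[[[0, -0.0033, 0.0027], [-0.3, 0, 0.0], 43.0], [[0, -0.0032, 0.0029], [0, 0, 0.0], 43.0], [[0, -0.0032, 0.0029], [0, 0, 0.0], 43.0], [[0, -0.0031, 0.003], [0, 0, 0.0], 43.0], [[0, -0.003, 0.0031], [0, 0, 0.0], 43.0]]
```

Emit:
arm_command(rows=[[[0, -0.0037, 0.0025], [-0.6, 0, 0], 42], [[0, -0.0035, 0.0025], [-0.6, 0, 0], 43], [[0, -0.0034, 0.0025], [-0.6, 0, 0], 43], [[0, -0.0035, 0.0025], [-0.6, 0, 0], 43], [[0, -0.0034, 0.0026], [-0.6, 0, 0], 43]])

```text
t: 12.22
eef_pos: [0.5093, 0.2317, 0.0619]
eef_rot: [2.415, -0.001, 0.165]
wrist_force: [0.0, 0.3, -1.0]
gripper_width: 0.43
finger_force: 0.8
```

Emit:
arm_command(rows=[[[0, -0.0033, 0.0027], [0, 0, 0], 43], [[0, -0.002, 0.002], [0, 0, 0], 43], [[0, 0, 0], [0, 0, 0], 43]])

```text
t: 12.6
eef_pos: [0.5094, 0.2322, 0.0561]
eef_rot: [2.414, -0.001, 0.165]
wrist_force: [-0.8, 0.2, 5.6]
gripper_width: 0.43
finger_force: 2.6
```

Run:
```python
from h import *
c,W=theta();save(c,'s6.png')
print(restpose(90)[0],restpose(91)[0])
```

```text
t 12.6 [0.5094 0.2322 0.0561] [ 1.383e+02 -1.000e-01  9.500e+00] F [-0.8  0.2  5.6] w 0.43007821019028347
[(0.73, [413.3, 257.4]), (0.79, [396.5, 267.3]), (0.89, [344.1, 313.9])]
[0.5092831  0.23196437 0.06057638] [0.50920286 0.2324438  0.05627852]
```

View pics/s6.png

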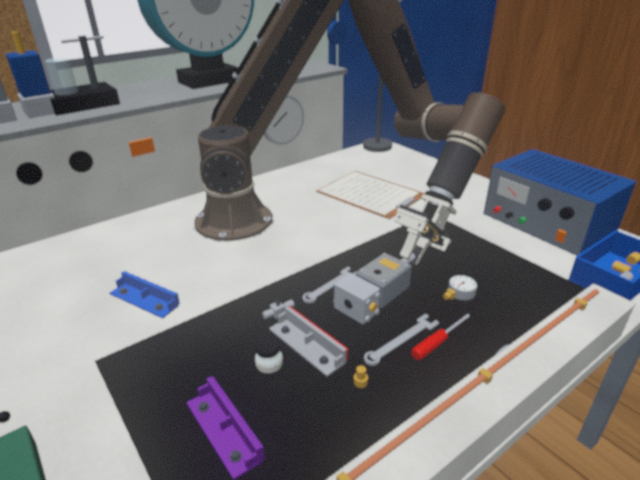

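It is flat on its back, with the cover up. I'll withdraw along the stub axis, then rise and untilt.

Run:
```python
from h import *
p,r=cur();o=43
a=p+[0,0,.002]
w=[(a,r,o),(a+.012*XT,r,o),(a+.032*XT,r,o),(a+.07*XT,r,o),(a+.09*XT+[0,0,.05],r,o)]
b=(a+.06*XT+[0,0,.11],rot(99.5-90,0))
w+=seg((w[-1][0],r),b,5,43)
# continue rotating tool: yaw 9.5 -> 99.5 or -80.5
print(manip.get_state()['joint_positions']);rows(w)
```

```text
[ 1.03639668  0.61273135 -0.48452695  0.49559613 -1.1223859   0.33061656]
[[[0.0, 0.0013, -0.0015], [0.0, 0.0, 0.0], 43], [[0, -0.0089, -0.008], [0, 0.0, 0.0], 43], [[0, -0.015, -0.0133], [0, 0.0, 0.0], 43], [[0, -0.0284, -0.0252], [0, 0.0, 0.0], 43], [[0.0, 0.0183, -0.0507], [0, 0.0, 0.0], 43]]
[[[0.0, 0.0124, -0.0049], [8.3, 0, 0], 43], [[0.0, 0.0116, -0.0068], [8.4, 0, 0], 43], [[0.0001, 0.0106, -0.0083], [8.3, 0, 0], 43], [[0, 0.0091, -0.0098], [8.3, -0.1, 0], 43], [[0, 0.0077, -0.011], [8.3, 0.0, -0.1], 43]]
```

Emit:
arm_command(rows=[[[0, 0.0013, -0.0015], [0, 0, 0], 43], [[0, -0.0089, -0.008], [0, 0, 0], 43], [[0, -0.015, -0.0133], [0, 0, 0], 43], [[0, -0.0284, -0.0252], [0, 0, 0], 43], [[0, 0.0183, -0.0507], [0, 0, 0], 43]])

```text
t: 13.48
eef_pos: [0.4929, 0.3228, 0.1047]
eef_rot: [2.411, 0.004, 0.166]
wrist_force: [1.3, 1.2, -0.0]
gripper_width: 0.428
finger_force: 0.0
```

Emit:
arm_command(rows=[[[0, 0.0124, -0.0049], [8.3, 0, 0], 43], [[0, 0.0116, -0.0068], [8.3, 0, 0], 43], [[0, 0.0106, -0.0083], [8.3, 0, 0], 43], [[0, 0.0091, -0.0098], [8.3, 0, 0], 43], [[0, 0.0077, -0.011], [8.4, 0, 0], 43]])

```text
t: 14.1
eef_pos: [0.4992, 0.2933, 0.1685]
eef_rot: [-3.136, -0.002, 0.167]
wrist_force: [0.6, -0.8, -0.1]
gripper_width: 0.43
finger_force: 0.0
```

Emit:
arm_command(rows=[[[0, 0, -0.02], [0, 0, 10], 45], [[0, 0, -0.02], [0, 0, 10], 45], [[0, 0, -0.02], [0, 0, 10], 45], [[0, 0, -0.02], [0, 0, 10], 45], [[0, 0, 0], [0, 0, 10], 45]])

```text
t: 14.72
eef_pos: [0.4997, 0.2937, 0.2495]
eef_rot: [-3.138, -0.0, -0.712]
wrist_force: [0.3, -0.8, -0.0]
gripper_width: 0.451
finger_force: 0.0
```

Emit:
arm_command(rows=[[[0, 0, 0], [0, 0, 10], 45], [[0, 0, 0], [0, 0, 10], 45], [[0, 0, 0], [0, 0, 10], 45], [[0, 0, 0], [0, 0, 10], 45]])

```text
t: 15.22
eef_pos: [0.499, 0.2931, 0.2475]
eef_rot: [-3.141, 0.001, -1.41]
wrist_force: [-0.5, -0.1, 0.3]
gripper_width: 0.448
finger_force: 0.0
```

Run:
```python
from h import *
c,W=theta()
for cam in("top","wrist"):
    c=viewer.capture(cam);save(c,cam+'7.png');W=cloud(c);X,Y,Z=W[...,0],W[...,1],W[...,2];ok=(c['z_map']>0)&(X>.44)&(X<.66)&(Y>-.06)&(Y<.26)
    for n,lo,hi in(("top",.055,.09),("stub",.043,.056)):
        P=W[ok&(Z>lo)&(Z<hi)]
        if len(P)>5:print(cam,n,len(P),np.percentile(P,[2,50,98],0).round(3).tolist(),cv2.minAreaRect((P[:,:2]*1000).astype(np.float32)))
    P=W[ok&(Z>.007)&(Z<.02)&(X>.56)]
    if len(P)>5:print('wrench',np.percentile(P,[0,2,50,100],0).round(3).tolist())
```

```text
t 15.225 [0.499  0.2931 0.2475] [-180.     0.   -80.8] F [-0.5 -0.1  0.3] w 0.44825588255910803
[(0.9, [411.1, 254.5]), (0.84, [397.0, 268.3])]
top top 2050 [[0.49, -0.008, 0.057], [0.533, 0.077, 0.07], [0.585, 0.167, 0.077]] ((530.8893432617188, 99.46189880371094), (97.67488098144531, 221.8971405029297), 9.477940559387207)
top stub 207 [[0.486, 0.007, 0.044], [0.513, 0.185, 0.049], [0.594, 0.23, 0.056]] ((511.9027099609375, 104.63677978515625), (99.14037322998047, 240.99143981933594), 20.779462814331055)
wrench [[0.561, -0.058, 0.007], [0.567, -0.05, 0.007], [0.622, 0.118, 0.008], [0.66, 0.258, 0.02]]
wrist top 7463 [[0.485, 0.12, 0.056], [0.523, 0.146, 0.07], [0.561, 0.174, 0.072]] ((522.3582763671875, 151.7738037109375), (80.04491424560547, 63.31116485595703), 9.475847244262695)
wrist stub 1869 [[0.496, 0.165, 0.044], [0.514, 0.192, 0.05], [0.546, 0.23, 0.056]] ((514.3545532226562, 200.23487854003906), (77.73694610595703, 64.31111907958984), 9.415411949157715)
wrench [[0.616, 0.123, 0.007], [0.616, 0.125, 0.007], [0.638, 0.227, 0.015], [0.659, 0.26, 0.02]]
```

View pics/top7.png

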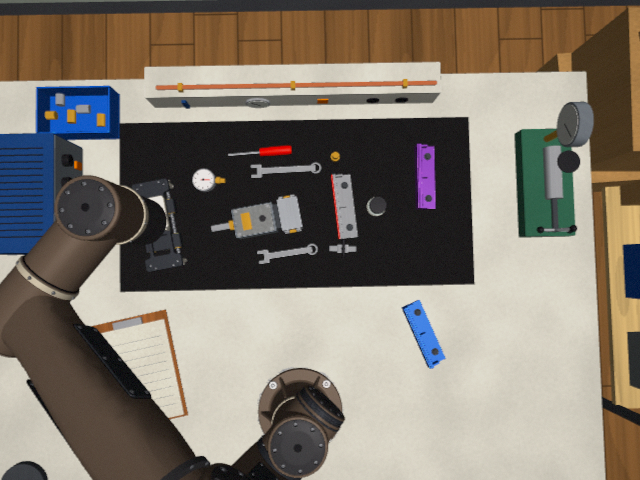

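The top view shows the transmitter on its back at (210–300, 197–238). The stop is to its right at (345,205), and the ring end of the wrench, at (315,168), is clear of the transmitter. Now I'll work out the pushing pose and the wrench clearances.

Run:
```python
from h import *
c=viewer.capture("top");W=cloud(c)
for m in cut_out("wrench_a","top")[:4]:
    P=W[m['mask']&(c['z_map']>0)]
    near=P[(P[:,1]<.06)];print(round(m['p'],2),m['rect'],np.percentile(P,[2,50,98],0).round(3).tolist(),near[:,0].min() if len(near) else'',near[:,0].max() if len(near) else '')
p=px(c,body(35,43,0)*0+HEEL);print(p,HEEL)
Q=rot(-80.5);face=body(3,182,90);print('face',face)
# tcp: tips 22mm above mat; pads half width 9.5 + 6 gap
pre=np.append((face+.030*XT)[:2],.003+.022+.025)
hi=pre+[0,0,.12]
a=cur();rows(seg(a,(hi,Q),3,45)+seg((hi,Q),(pre,Q),2,45));print(pre)
sn=np.array([-np.sin(np.radians(5.66)),np.cos(np.radians(5.66))])
f0=np.array([.565,-.1648+.099*.565]);print('heel dist to stop',(HEEL[:2]-f0)@sn)
```

```text
0.84 [260.0, 248.8, 312.6, 264.9] [[0.415, -0.038, 0.003], [0.439, 0.047, 0.01], [0.451, 0.1, 0.015]] 0.42760374780054694 0.4542045240423978
0.71 [249.5, 162.6, 320.2, 179.7] [[0.658, -0.06, 0.003], [0.676, 0.034, 0.01], [0.69, 0.119, 0.016]] 0.6643404536150491 0.6932742647704925
(np.float64(299.3068738570142), np.float64(213.54123861931495)) [ 0.54976314 -0.00993486  0.003     ]
face [0.51972448 0.16956912 0.035     ]
[[[0.0313, 0.0, 0.0258], [0, 0.0, 0.0], 45], [[0.0313, 0.0, 0.0258], [0, 0.0, 0.0], 45], [[0.0313, 0.0001, 0.0258], [0, 0.0, 0.1], 45], [[0.0, 0, 0.06], [0, 0.0, 0], 45], [[0.0, 0.0, 0.06], [0, 0.0, 0], 45]]
[0.51477305 0.19915769 0.05      ]
heel dist to stop 0.09995055664803622
```

Emit:
arm_command(rows=[[[0.031, 0, 0.026], [0, 0, 0], 45], [[0.031, 0, 0.026], [0, 0, 0], 45], [[0.031, 0, 0.026], [0, 0, 0], 45], [[0, 0, 0.06], [0, 0, 0], 45], [[0, 0, 0.06], [0, 0, 0], 45]])

```text
t: 16.3
eef_pos: [0.5153, 0.1997, 0.0487]
eef_rot: [-3.139, 0.001, -1.405]
wrist_force: [1.0, 1.5, -0.1]
gripper_width: 0.447
finger_force: 0.0
```

Emit:
arm_command(rows=[[[0, 0, 0], [0, 0, 0], 45], [[0.006, 0, 0], [0, 0, 0], 45], [[0.005, 0, 0], [0, 0, 0], 45], [[0.005, 0, 0], [0, 0, 0], 45], [[0.004, 0, 0], [0, 0, 0], 45]])

```text
t: 16.92
eef_pos: [0.5184, 0.1801, 0.0505]
eef_rot: [-3.139, 0.001, -1.406]
wrist_force: [-6.0, 11.1, 6.1]
gripper_width: 0.452
finger_force: 6.6
```

Run:
```python
from h import *
s=manip.get_state();print(s['eef_pos'],np.degrees(s['eef_rot']),s['wrist_force'])
p,r=cur();face=body(3,182,90)
print('tcp from face',(p-face)@XT*1e3,'lateral',(p-face)@r.as_matrix()[:,1]*1e3)
sn=np.array([-np.sin(np.radians(5.66)),np.cos(np.radians(5.66)),0])
rows(seg((p,r),(p-.035*sn,rot(-84.35)),5,45)+seg((p-.035*sn,rot(-84.35)),(p-.075*sn,rot(-84.35)),5,45))
```

```text
[0.51839974 0.18014597 0.05049753] [-1.79853526e+02  6.61539727e-02 -8.05507392e+01] [-6.02845107 11.09742387  6.12836859]
tcp from face 10.650445006270001 lateral -0.46926892783236324
[[[0.007, 0.0005, 0], [0, 0.0, 0.8], 45], [[0.007, 0.0003, 0], [-0.1, 0.0, 0.7], 45], [[0.007, 0.0003, 0], [0.0, 0.0, 0.8], 45], [[0.007, 0.0002, 0], [0, 0.1, 0.7], 45], [[0.007, 0.0001, 0], [0, 0, 0.8], 45]]
[[[0.008, 0, 0], [0, 0, 0], 45], [[0.008, 0, 0], [0, 0, 0], 45], [[0.008, 0, 0], [0, 0, 0], 45], [[0.008, 0, 0], [0, 0, 0], 45], [[0.008, 0, 0], [0, 0, 0], 45]]
```

Emit:
arm_command(rows=[[[0.004, 0, 0], [0, 0, 0.5], 45], [[0.004, 0, 0], [0, 0, 0.5], 45], [[0.004, 0, 0], [0, 0, 0.5], 45], [[0.004, 0, 0], [0, 0, 0.5], 45]])

```text
t: 17.42
eef_pos: [0.522, 0.166, 0.0504]
eef_rot: [-3.137, 0.002, -1.44]
wrist_force: [1.0, 6.2, 0.8]
gripper_width: 0.45
finger_force: 3.1
```

```bash
cat >> h.py <<'E'
def laid(cam):
    c=viewer.capture(cam);W=cloud(c);X,Y,Z=W[...,0],W[...,1],W[...,2]
    for lab,lo,hi in(("upper",.06,.09),):
        m=(c['z_map']>0)&(X>.44)&(X<.64)&(Y>-.13)&(Y<.25)&(Z>lo)&(Z<hi)
        n,l,st,ce=cv2.connectedComponentsWithStats(m.astype(np.uint8))
        for i in range(1,n):
            if st[i,4]>150:
                P=W[l==i];print(cam,st[i,4],P.mean(0).round(4),cv2.minAreaRect((P[:,:2]*1000).astype(np.float32)))
    return c,W
E
python3 - <<'E'
from h import *
c,W=laid("top");save(c,'t8.png')
c,W=laid("wrist");save(c,'w8.png')
for n in("stub_end","housing_top","heel"):
    print(n,[(round(l['p'],2),l['at']) for l in landmark_of(n,"top")[:1]])
s=manip.get_state();print(s['wrist_force'],s['wrist_torque'],s['eef_pos'])
E
```

```text
top 1740 [0.5359 0.0536 0.07  ] ((536.377197265625, 57.111289978027344), (97.9622573852539, 165.75889587402344), 7.158428192138672)
wrist 75122 [0.5306 0.0974 0.0699] ((529.726806640625, 104.27156066894531), (80.90792083740234, 100.86962127685547), 7.5651140213012695)
wrist 780 [0.5437 0.1698 0.0764] ((543.3374633789062, 167.51658630371094), (4.342339038848877, 24.294700622558594), 8.070307731628418)
wrist 790 [0.4993 0.1639 0.0763] ((500.1351623535156, 162.14886474609375), (4.387143611907959, 24.250476837158203), 6.558341026306152)
stub_end []
housing_top []
heel [(0.5, [340.8, 249.5])]
[2.06492225 4.8358051  2.19163628] [ 1.6834652  -0.80790857  0.11099417] [0.52179591 0.16559047 0.05031087]
```

View pics/w8.png

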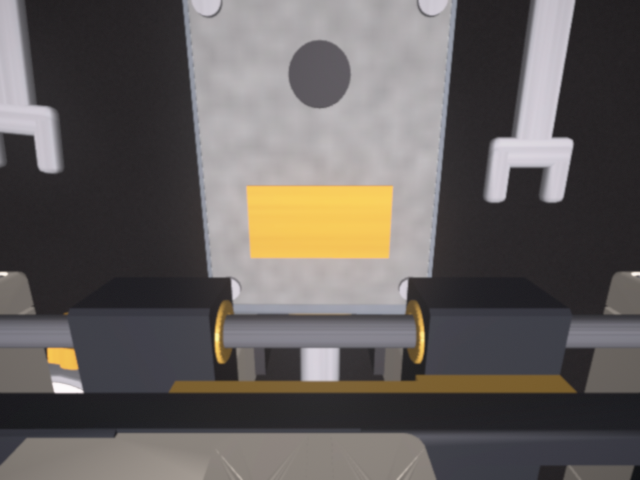

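The wrist view shows both fingers on the housing top face on either side of the stub (320,360), with wrenches clear on both sides. The transmitter slides and is squaring up, so I'll keep pushing.

Emit:
arm_command(rows=[[[0.007, 0, 0], [0, 0, 0.4], 45], [[0.007, 0, 0], [0, 0, 0.4], 45], [[0.007, 0, 0], [0, 0, 0.4], 45], [[0.007, 0, 0], [0, 0, 0.4], 45], [[0.007, 0, 0], [0, 0, 0.2], 45]])

```text
t: 18.3
eef_pos: [0.5257, 0.131, 0.0503]
eef_rot: [-3.138, 0.002, -1.471]
wrist_force: [0.4, 8.2, 3.4]
gripper_width: 0.447
finger_force: 4.0
```

Emit:
arm_command(rows=[[[0.007, 0, 0], [0, 0, 0], 45], [[0.007, 0, 0], [0, 0, 0], 45], [[0.007, 0, 0], [0, 0, 0], 45], [[0.007, 0, 0], [0, 0, 0], 45]])

```text
t: 18.8
eef_pos: [0.5284, 0.1031, 0.0503]
eef_rot: [-3.138, 0.002, -1.471]
wrist_force: [-1.3, 8.7, 5.0]
gripper_width: 0.449
finger_force: 4.2
```

Run:
```python
from h import *
laid("wrist")
p,r=cur();sn=np.array([-np.sin(np.radians(5.66)),np.cos(np.radians(5.66))])
f0=np.array([.565,-.1648+.099*.565]);print(p,r.as_euler('xyz',degrees=True),'remaining mm',((p[:2]-f0)@sn-.182-.0102)*1e3)
```

```text
wrist 75253 [0.535  0.0346 0.0699] ((534.2757568359375, 41.78046417236328), (80.71173095703125, 100.74846649169922), 5.944760322570801)
wrist 786 [0.5502 0.1066 0.0763] ((549.7357788085938, 104.25790405273438), (4.307036399841309, 24.21136474609375), 6.019084453582764)
wrist 787 [0.5056 0.1021 0.0762] ((506.5506286621094, 100.20849609375), (4.430483818054199, 23.974672317504883), 4.789349555969238)
[0.52823803 0.10223573 0.05018904] [-1.79808647e+02  8.50662679e-02 -8.43028631e+01] remaining mm 21.497194040515545
```

Emit:
arm_command(rows=[[[0.005, 0, 0], [0, 0, 0], 45], [[0.005, 0, 0], [0, 0, 0], 45], [[0.004, 0, 0], [0, 0, 0], 45], [[0.002, 0, 0], [0, 0, 0], 45]])

```text
t: 19.35
eef_pos: [0.5298, 0.0871, 0.0502]
eef_rot: [-3.138, 0.002, -1.472]
wrist_force: [-1.3, 9.1, 4.7]
gripper_width: 0.448
finger_force: 4.5
```

Emit:
arm_command(rows=[[[0.0015, 0, 0], [0, 0, 0], 45], [[0.0015, 0, 0], [0, 0, 0], 45]])

```text
t: 19.6
eef_pos: [0.5301, 0.0842, 0.0502]
eef_rot: [-3.138, 0.002, -1.471]
wrist_force: [-1.6, 9.8, 4.8]
gripper_width: 0.451
finger_force: 4.5
```

Emit:
arm_command(rows=[[[0.001, 0, 0], [0, 0, 0], 45], [[0.001, 0, 0], [0, 0, 0], 45]])

```text
t: 19.85
eef_pos: [0.5303, 0.0828, 0.0502]
eef_rot: [-3.138, 0.002, -1.472]
wrist_force: [-3.3, 16.9, 4.7]
gripper_width: 0.447
finger_force: 8.5
```

Emit:
arm_command(rows=[[[0.0007, 0, 0], [0, 0, 0], 45], [[0, 0, 0], [0, 0, 0], 45]])

```text
t: 20.1
eef_pos: [0.5305, 0.0828, 0.0502]
eef_rot: [-3.137, 0.003, -1.472]
wrist_force: [-2.5, 16.4, 4.8]
gripper_width: 0.452
finger_force: 8.5
```

Run:
```python
from h import *
s=manip.get_state();print(s['wrist_force'],s['wrist_torque'],s['eef_pos'])
laid("wrist")
for cam in("scene","top"):
    c=viewer.capture(cam);im=c["color"][...,::-1]
    if cam=="scene": cv2.imwrite('pics/s9.png',cv2.resize(im[260:400,230:430],None,fx=4,fy=4,interpolation=3))
    W=cloud(c);X,Y,Z=W[...,0],W[...,1],W[...,2]
    for y in(.50,.52,.54,.56,.58):
        m=(c['z_map']>0)&(abs(X-y)<.006)&(Y<.0)&(Y>-.125)&(Z>.062); P=W[m]
        n=(c['z_map']>0)&(abs(X-y)<.006)&(Y<-.07)&(Y>-.15)&(Z>.034)&(Z<.046);N=W[n]
        print(cam,y,'flange lowY',P[:,1].min().round(4) if len(P) else None,'line',round(-.1648+.099*y,4),'stop top Y',(N[:,1].min().round(4),N[:,1].max().round(4)) if len(N) else None)
```

```text
[-2.48440323 16.39151621  4.83180778] [ 5.73679887  1.23107603 -0.17255883] [0.53045485 0.08279977 0.05023874]
wrist 75307 [0.5371 0.0143 0.0699] ((536.5512084960938, 21.6441650390625), (80.84900665283203, 100.04767608642578), 5.656133651733398)
wrist 794 [0.5523 0.0863 0.0763] ((551.7879028320312, 84.13150024414062), (4.3029866218566895, 24.138513565063477), 5.757431983947754)
wrist 800 [0.5077 0.0817 0.0762] ((508.5398864746094, 79.77689361572266), (4.472654819488525, 24.287555694580078), 4.907463073730469)
scene 0.5 flange lowY -0.1101 line -0.1153 stop top Y (np.float64(-0.1294), np.float64(-0.1153))
scene 0.52 flange lowY -0.1162 line -0.1133 stop top Y (np.float64(-0.1279), np.float64(-0.1121))
scene 0.54 flange lowY -0.1145 line -0.1113 stop top Y (np.float64(-0.1255), np.float64(-0.1102))
scene 0.56 flange lowY -0.1114 line -0.1094 stop top Y (np.float64(-0.1241), np.float64(-0.1091))
scene 0.58 flange lowY -0.1091 line -0.1074 stop top Y (np.float64(-0.122), np.float64(-0.1067))
top 0.5 flange lowY -0.1072 line -0.1153 stop top Y (np.float64(-0.1251), np.float64(-0.0778))
top 0.52 flange lowY -0.1099 line -0.1133 stop top Y (np.float64(-0.1226), np.float64(-0.1141))
top 0.54 flange lowY -0.1101 line -0.1113 stop top Y (np.float64(-0.1204), np.float64(-0.1122))
top 0.56 flange lowY -0.1079 line -0.1094 stop top Y (np.float64(-0.1181), np.float64(-0.1097))
top 0.58 flange lowY -0.1056 line -0.1074 stop top Y (np.float64(-0.1156), np.float64(-0.1074))
```

View pics/s9.png

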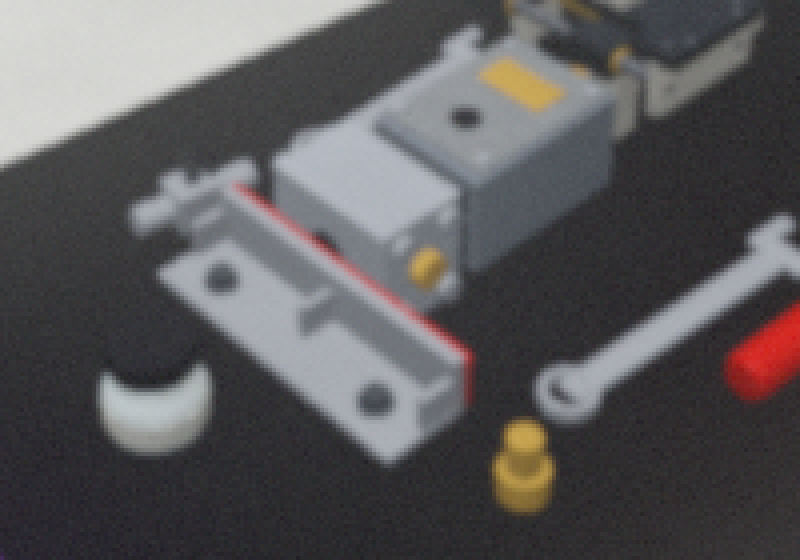

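In the crop the foot meets the red face along its whole width, and the force has jumped. I'll press a little more to confirm it is seated.

Emit:
arm_command(rows=[[[0.001, 0, 0], [0, 0, 0], 45], [[0.001, 0, 0], [0, 0, 0], 45], [[0, 0, 0], [0, 0, 0], 45]])

```text
t: 20.62
eef_pos: [0.5306, 0.0827, 0.0503]
eef_rot: [-3.137, 0.005, -1.472]
wrist_force: [-7.5, 29.3, 6.8]
gripper_width: 0.454
finger_force: 14.8
```

Emit:
arm_command(rows=[[[-0.002, 0, 0], [0, 0, 0], 45], [[-0.003, 0, 0], [0, 0, 0], 45], [[-0.015, 0, 0], [0, 0, 0], 45], [[-0.04, 0, 0], [0, 0, 0], 45], [[-0.03, 0, -0.03], [0, 0, 0], 45]])

```text
t: 21.25
eef_pos: [0.5186, 0.1677, 0.0775]
eef_rot: [3.137, -0.003, -1.473]
wrist_force: [1.5, -0.9, 0.5]
gripper_width: 0.448
finger_force: 0.0
```

Emit:
arm_command(rows=[[[-0.01, 0, -0.05], [0, 0, 0], 45], [[-0.01, 0, -0.05], [0, 0, 0], 45], [[0, 0, -0.05], [0, 0, 0], 45], [[0, 0, 0], [0, 0, 0], 45], [[0, 0, 0], [0, 0, 0], 45]])

```text
t: 21.88
eef_pos: [0.5178, 0.1874, 0.2287]
eef_rot: [3.141, -0.0, -1.472]
wrist_force: [0.6, -0.7, -1.0]
gripper_width: 0.45
finger_force: 0.0
```

Run:
```python
from h import *
s=manip.get_state();print(s['t'],s['wrist_force'],s['eef_pos'])
laid("wrist")
c,W=laid("top");X,Y,Z=W[...,0],W[...,1],W[...,2];save(c,'t10.png')
for x in(.51,.52,.54,.56,.57,.58):
    P=W[(c['z_map']>0)&(abs(X-x)<.006)&(Y<.0)&(Y>-.125)&(Z>.062)];print(x,P[:,1].min().round(4),round(-.1648+.099*x,4))
```

```text
21.875 [ 0.62580364 -0.74433618 -0.9811906 ] [0.51775687 0.18739091 0.22867688]
wrist 8424 [0.5336 0.0464 0.0695] ((533.649169921875, 46.03271484375), (80.08587646484375, 52.4617919921875), 5.472250461578369)
top 715 [ 0.5452 -0.08    0.0716] ((546.0037841796875, -77.3167953491211), (97.07975769042969, 64.07404327392578), 4.729355812072754)
top 1223 [0.5361 0.0158 0.0689] ((536.9674682617188, 13.105140686035156), (80.264404296875, 123.36846923828125), 5.5589494705200195)
0.51 -0.1124 -0.1143
0.52 -0.1098 -0.1133
0.54 -0.1104 -0.1113
0.56 -0.108 -0.1094
0.57 -0.1056 -0.1084
0.58 -0.1056 -0.1074
```

View pics/t10.png

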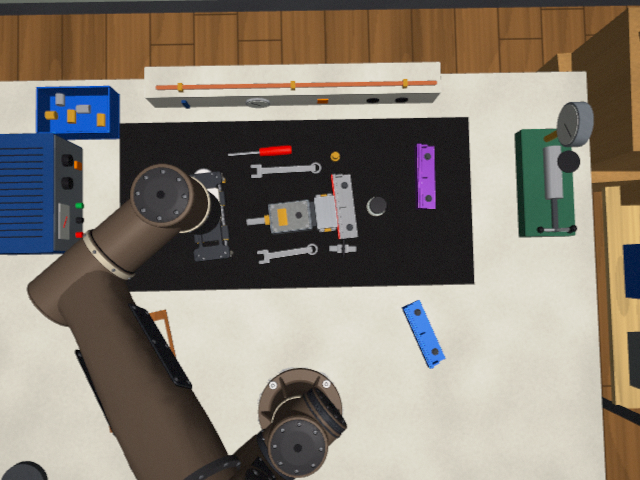

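The transmitter lies on its back with its foot square against the red face at (334,213), at about 5.5° against the stop's 5.66°. Everything else is where it was and the robot is clear.

```bash
python3 -c "
from workcell import manip
print(manip.close_job())"
```

```text
the job is handed in; nothing more can be done
None
```

The transmitter was tipped over and eased down onto its back without being gripped or dropped, then pushed until its foot sat square against the red stop with the cover up; nothing else was moved, and the job is handed in at about 22 s of the 72 s allowed.

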